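# Prise open the reject box and drop the red-capped part in

## Task

Use the yellow-handled pry blade to lever up the white lid of the red reject box, from the small pocket in front of the lid, without straining the lid, and leave it standing open. Lay the blade down on the bench again, then drop the red-capped part from the inspection tray into the box. Leave the green-capped parts and everything else on the bench alone.

Things in the scene. Friction and masses are not known exactly. Their poses are not given: they have to be found in the camera images.
- reject_box: Red box screwed to the bench, 150 (x) by 120 (y) by 60 mm high, walls 5 mm. Origin: centre of underside; -x is the front, hinge at +x. The 4 mm lid lies sunken between the walls, top flush with the rim (z = 60 mm), from x = -52 (front edge) to +70 mm. Before it a solid ledge, x = -70 to -52 mm, flush too, cut only by the pocket. Room under the lid: x = -52 to 70, y = -55 to 55, floor z = 5 mm.
- pocket (a point): Centre of the pry pocket's mouth, (-61, 0, 60) mm in the box. Pocket: 18 mm long (box x = -70 to -52), 20 mm wide (y), 35 mm deep, too small for a gripper finger. In front of it stands the 5 mm front wall; its rear is open to the room under the lid, so a blade slanting down over the front wall at about 40 degrees passes under the lid's front edge (underside at z = 56 mm).
- lid_hinge (a point): Middle of the lid's hinge line at (70, 0, 58) mm in the box's frame; the hinge runs along the box's y.
- lid (a joint): Lid angle: 0 shut, grows as its front edge rises, 1.57 upright, 1.9 the stop. The hinge is stiff (0.1 N m) and the lid stays where it is left; about 1.5 N at the front edge lifts it.
- lid_edge (a point): Middle of the front edge of the white lid, at half its thickness, 122 mm from the hinge; it moves with the lid. The lid is 122 by 107 by 4 mm, 90 g, of thin plastic that cracks under more than about 30 N.
- blade: Pry blade lying on the bench, 140 mm long, 90 g: yellow handle with a black band, 16 mm wide (y), 18 mm high (z), x = -70 to +10 mm; then a flat steel blade 12 mm wide, 3 mm thick, to x = +70 mm, its centre 9 mm above the underside. Origin: on the underside plane, half-way along; x points to the tip, z up.
- blade_grip (a point): Point on the axis of the blade's handle at (-25, 0, 9) mm in the blade's frame, good for gripping.
- blade_tip (a point): Middle of the end of the steel blade at (70, 0, 9) mm in the blade's frame.
- tray: Pale inspection tray fixed to the bench, 120 (x) by 206 (y) mm, floor 4 mm thick, rim and dividers 8 mm above the bench; three compartments side by side along y, 67.5 mm apart, each holding one part. Origin: centre of its underside.
- part_reject: Machined part lying flat: aluminium block with a red plastic cap over its rear end and a steel nose 14 mm across in front. 68 mm long over all (x from -31 to +37), block 18 mm wide (y) and 20 mm high (z), 60 g. Origin: under the middle of the block; x towards the nose, z up. The reject.
- part_good1: Machined part lying flat: aluminium block with a green plastic cap over its rear end and a steel nose 14 mm across in front. 68 mm long over all (x from -31 to +37), block 18 mm wide (y) and 20 mm high (z), 60 g. Origin: under the middle of the block; x towards the nose, z up. A good part: stays in the tray.
- part_good2: Machined part lying flat: aluminium block with a green plastic cap over its rear end and a steel nose 14 mm across in front. 68 mm long over all (x from -31 to +37), block 18 mm wide (y) and 20 mm high (z), 60 g. Origin: under the middle of the block; x towards the nose, z up. A good part: stays in the tray.
- basket: Round wire basket, 132 mm across the rim, 50 mm high. Origin: centre of its underside. Leave alone.
- bottle: White bottle with a blue cap, 56 mm across, 140 mm high. Origin: centre of its underside. Leave alone.
- cup: Blue cup, 64 mm across, 80 mm high. Origin: centre of its underside. Leave alone.
- loupe: Black eyepiece loupe, 48 mm across, 36 mm high. Origin: centre of its underside. Leave alone.
Not all that is in view belongs to the job. Leave any black look-alike of the part_reject alone.

How it is judged:
By the outcome, as a careful person would: the job done as asked, in the order asked, and still so for the second after the job is handed in, with the robot touching nothing.
It also fails if it takes over 67 s, if anything falls off the work surface, if the arm or the gripper's body presses on something with over 40 N, if the wrist force passes 120 N, or if a joint passes its speed limit or range.

## Robot

A 6-joint arm with a two-finger parallel gripper is mounted at the origin on the work surface. World frame = base frame: x ahead of the robot, y to its left, z up, the work surface at z = 0. Lengths are in m, angles in degrees, forces in N, time in s.
With the tool pointing down it reaches from about 0.4 to 0.825 m from the base axis. Payload 7 kg.
Tool frame: the origin (TCP) lies midway between the tips of the shut fingers; the grasp point (between the pads) lies 19 mm behind it (r.grip_depth is the distance from the TCP to the grasp point, in m); z points along the fingers, y is the line along which they close (so a half turn about z gives the same grasp; the last joint's range is limited). The gripper opens to 88 mm and grips with 3 to 60 N. Pads are 19 mm wide; open, the fingers measure 130 mm over their backs; the gripper's body (78 mm by 193 mm) begins 47 mm behind the grasp point.
Start: joints at [85.548, 20.546, 0.682, 0, -70.136, -16.507], TCP at [0.241, 0.63, 0.227] pointing down, gripper open.
Joint ranges: [-176.03, 176.03], [-82.01, 121.73], [-58.28, 71.71], [-173.87, 95.51], [-174.79, -0.11], [-173.66, 173.66]. Speed limits (degrees/s): [136.94, 136.94, 172.46, 180, 180, 180].

## Interface

Orientations are given as [roll, pitch, yaw] about the fixed x, y, z axes, in that order (R = Rz(yaw) Ry(pitch) Rx(roll)).
In Python, from plant import r, capture, close_job, search_frame, outline_of gives the robot as it stands.
- The arm moves only by the shell command python3 -m creep 'ROWS' [FORCE]. ROWS is JSON, a list of rows, each a list of 7 numbers: the finger opening in mm, from 0 to 87.6, then the shift along the world's x, y, z in units of 25 mm (1.0 is 25 mm), then the turn, a rotation vector about the world's x, y, z in degrees. In form: [[hand, x, y, z, ax, ay, az], ...]. A call has 1 to 8 rows; each row shifts and turns the commanded pose from where the row before left it; what a row does not reach is not made up. A row lasts 1/12 s, in which the tool goes at most 41.7 mm and 7.16 degrees, less where a joint would pass 70% of its speed; a pose out of reach is approached as far as the arm can. A call is refused whole if a number of a shift passes 1 or a number of a turn 7.16, either way. A call with a gripper value outside its range is refused whole. The fingers move at their own pace and stop on an object; FORCE is the grip in N (left out, the last holds). Time passes only in rows, so rows that do not move let the fingers close. It gives the time, the measured TCP pose, the force, the opening and the grip force at its end, in the units of the state.
- r.get_state(): the state, without advancing time (a new reading comes with each control period).
- capture(name): name is "side" or "top" or "wrist"; returns a dict with "frame" (400x640x3 uint8, red, green, blue), "K" (3x3 intrinsics, pixels), "origin" and "rotation" of the camera in the world. Camera axes: x right, y down, z forward; pixel columns grow to the right and rows downward; lengths in m; the calibration is good to about 2 mm. A picture is of the moment at which its call begins. There is no depth.
- close_job(): hands the job in; it is judged then, once.
Trained networks look in a picture, given as the dict that the camera call returned (one of the last four; its "shot" number tells which), for a name from the list of things; names that differ only in an ending like _2 or _b are one class to them, and where a whole thing is asked for, a point or a joint stands for the part that bears it (a point fixed in the world has none). Each returns a list of dicts, best first, with "conf" (0 to 1); they miss things now and then, are a little off and sometimes report something else, mostly with a low value. They report only what shows in the picture. A call takes as long as a camera call. They do not tell look-alikes from the thing itself.
- search_frame(picture, target): "bbox" ([left, top, right, bottom] in pixels, round what is visible of it).
- outline_of(picture, target): "region" (400x640 bool, what is visible of it) and "bbox" ([left, top, right, bottom] in pixels, round what is visible of it).
The state is a dict: "time_s": time; "joints": joint angles; "qd": joint speeds; "joint_torque": joint torques, N m; "tcp_pos": TCP position; "eef_rot": TCP orientation; "contact_force": force on the tool from outside, world axes, zero at the start; "moment": the same for the moment, N m; "gripper_width": finger opening in m; "gripper_force": force on a finger pad.
Only numpy, scipy, OpenCV 4.12 (cv2) and the standard library are available. Lean on these libraries where they do the work, as an engineer would, in place of code of your own. Each camera call takes 0.05 s, during which the arm holds its last target. There are 200 camera calls.

## Working session

There is one attempt and no reset: what is moved stays moved. The work goes in short steps, Python scripts to look and compute and a shell command to move; the robot and the scene stay as the last step left them, time stands still between calls to the robot, and variables do not carry over. Pictures are saved under pics/ and viewed, at most 10 in all, crops included, and the job is handed in when it is done.

```bash
ls; mkdir -p pics; cat > h.py <<'E'
import numpy as np, cv2
from plant import r, capture, close_job, search_frame, outline_of
def save(p,name,crop=None,scale=1):
    f=p["frame"][:,:,::-1]
    if crop: f=f[crop[1]:crop[3],crop[0]:crop[2]]
    cv2.imwrite("pics/"+name,cv2.resize(f,None,fx=scale,fy=scale,interpolation=cv2.INTER_CUBIC))
def ray(p,uv):
    d=np.array(p["rotation"])@np.linalg.inv(p["K"])@np.array([uv[0],uv[1],1.]);return np.array(p["origin"]),d
def atz(p,uv,z):
    o,d=ray(p,uv);return o+d*(z-o[2])/d[2]
def proj(p,X):
    c=np.array(p["rotation"]).T@(np.array(X)-np.array(p["origin"]));c=np.array(p["K"])@c;return c[:2]/c[2]
E
python3 - <<'E'
from h import *
s=r.get_state();print({k:np.round(v,3).tolist() for k,v in s.items()})
t=capture("top");save(t,"top.png",scale=1.25)
for n in ["reject_box","lid","blade","tray","part_reject","part_good1","basket","bottle","cup","loupe"]:
    for d in search_frame(t,n)[:4]: print(n,round(d["conf"],2),np.round(d["bbox"],0).tolist())
w=capture("side");save(w,"side.png",scale=1.25)
for p in (t,w): print(np.round(p["origin"],3),np.round(p["rotation"],3).tolist(),p["K"])
E
```

```text
pics
{'time_s': 0.0, 'joints': [85.549, 20.592, 0.634, -0.02, -70.137, -16.507], 'qd': [0.05, -0.006, -0.07, 0.016, -0.022, 0.056], 'joint_torque': [-0.002, -58.272, 29.306, 6.997, 0.007, -0.0], 'tcp_pos': [0.241, 0.63, 0.226], 'eef_rot': [179.904, -0.009, -20.964], 'contact_force': [-0.296, -0.259, -0.108], 'moment': [0.056, 0.014, 0.005], 'gripper_force': 0.0, 'gripper_width': 0.088}
reject_box 0.96 [232.0, 171.0, 303.0, 240.0]
reject_box 0.69 [146.0, 177.0, 177.0, 200.0]
lid 0.77 [235.0, 180.0, 293.0, 236.0]
blade 0.54 [346.0, 196.0, 359.0, 248.0]
tray 0.87 [402.0, 184.0, 479.0, 235.0]
part_reject 0.55 [453.0, 149.0, 477.0, 166.0]
part_reject 0.53 [463.0, 195.0, 472.0, 219.0]
part_reject 0.51 [409.0, 282.0, 420.0, 306.0]
part_good1 0.72 [410.0, 200.0, 421.0, 227.0]
part_good1 0.61 [438.0, 198.0, 450.0, 223.0]
part_good1 0.35 [278.0, 110.0, 299.0, 140.0]
basket 0.79 [358.0, 97.0, 406.0, 147.0]
basket 0.45 [234.0, 178.0, 293.0, 234.0]
bottle 0.7 [417.0, 135.0, 435.0, 152.0]
bottle 0.66 [281.0, 108.0, 299.0, 140.0]
cup 0.7 [149.0, 177.0, 176.0, 199.0]
cup 0.43 [347.0, 197.0, 359.0, 249.0]
loupe 0.68 [419.0, 131.0, 435.0, 151.0]
[0.393 0.029 1.22 ] [-173.149, -0.652, -88.816] [[449.39445786   0.         322.87103039]
 [  0.         449.39445786 206.18813012]
 [  0.           0.           1.        ]]
[ 0.061 -0.718  0.567] [-118.714, -0.828, -33.056] [[422.50147176   0.         314.36988905]
 [  0.         422.50147176 196.31325275]
 [  0.           0.           1.        ]]
```

View pics/top.png

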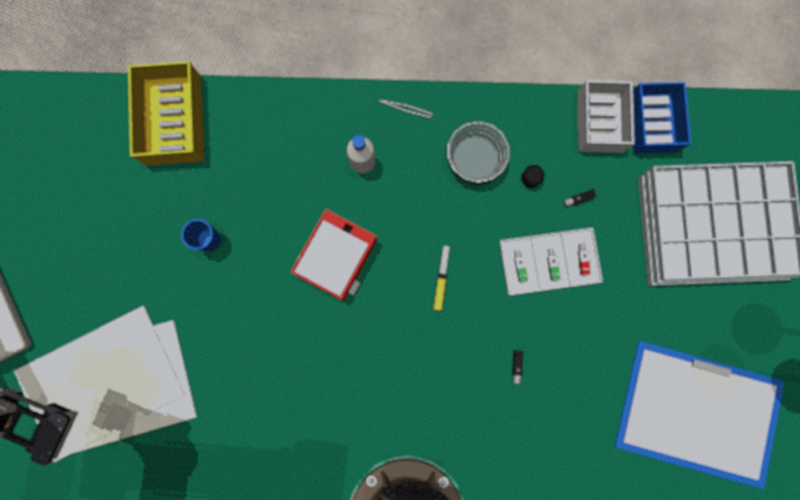

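View pics/side.png

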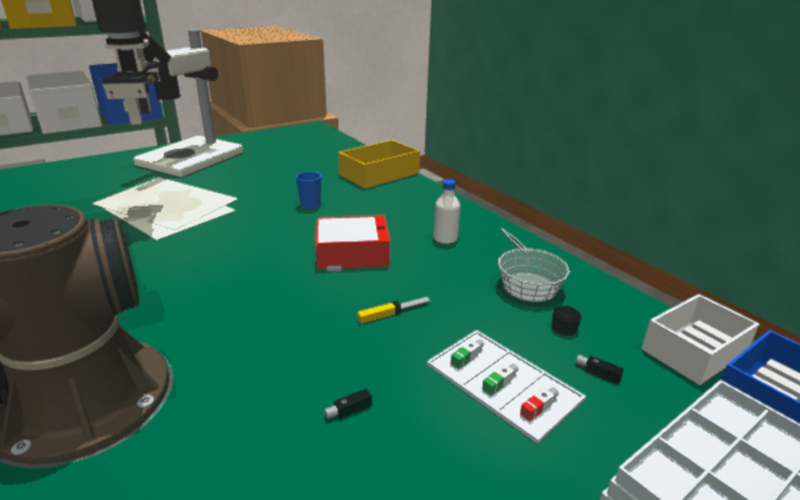

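The top view (scaled 1.25) shows the box at about (335,255) with its pocket at (347,227), so its front faces away from the robot. The blade lies at (441,278), tip away from the robot. In the tray are green (521,267), green (553,265) and red (585,260); black look-alikes are at (580,198) and (517,366). The red-capped part in the third compartment is the reject.

```bash
sed -i 's/^import numpy.*/&\nfrom scipy.spatial.transform import Rotation as Ro\ndef RM(p): return Ro.from_euler("xyz",p["rotation"],degrees=True).as_matrix()/; s/np.array(p\["rotation"\])/RM(p)/g' h.py
python3 - <<'E'
from h import *
for n in ("top","side"):
    p=capture(n); f=p["frame"].astype(int); hsv=cv2.cvtColor(p["frame"],cv2.COLOR_RGB2HSV)
    print(n, "baseproj",proj(p,[0.241,.63,.227]))
    def blob(m,box):
        k=np.zeros(m.shape,bool);k[box[1]:box[3],box[0]:box[2]]=1;v,u=np.where(m&k)
        return np.c_[u,v].astype(np.float32)
    H,S,V=[hsv[:,:,i].astype(int) for i in range(3)]
    if n=="top":
        yel=blob((H>20)&(H<35)&(S>120)&(V>100),(335,185,370,260));red=blob((H<10)&(S>120)&(V>70),(220,160,310,245))
        rp=blob((H<10)&(S>120)&(V>70),(455,185,485,225))
        lid=blob((S<60)&(V>140),(225,165,300,245)); st=blob((S<60)&(V>100),(340,190,365,235)); pk=blob(V<60,(265,175,290,190))
        hb=cv2.boxPoints(cv2.minAreaRect(np.r_[red,]))
        print("box corners",[np.round(atz(p,c,.06)*1000).tolist() for c in hb])
        print("lid corners",[np.round(atz(p,c,.06)*1000).tolist() for c in cv2.boxPoints(cv2.minAreaRect(lid))])
        print("pocket",np.round(atz(p,pk.mean(0),.06)*1000), len(pk))
        for nm,b,z in (("yel",yel,.018),("steel",st,.0105),("redcap",rp,.02)):
            print(nm,[np.round(atz(p,c,z)*1000).tolist() for c in cv2.boxPoints(cv2.minAreaRect(b))],np.round(atz(p,b.mean(0),z)*1000,1))
        o=outline_of(p,"tray")[0];v,u=np.where(o["region"]);
        print("tray",[np.round(atz(p,c,.008)*1000).tolist() for c in cv2.boxPoints(cv2.minAreaRect(np.c_[u,v].astype(np.float32)))])
    else:
        for t in ("reject_box","blade","part_reject"):
            for d in search_frame(p,t)[:3]: print(t,round(d["conf"],2),np.round(d["bbox"]).tolist())
save(capture("top"),"crop.png",(220,160,490,250),2.9)
E
```

```text
top baseproj [ 35.78358156 325.95206542]
box corners [[498.0, 254.0, 60.0], [635.0, 186.0, 60.0], [577.0, 75.0, 60.0], [441.0, 144.0, 60.0]]
lid corners [[501.0, 246.0, 60.0], [612.0, 191.0, 60.0], [561.0, 94.0, 60.0], [451.0, 149.0, 60.0]]
pocket [593. 138.  60.] 17
yel [[429.0, -46.0, 18.0], [498.0, -55.0, 18.0], [495.0, -72.0, 18.0], [426.0, -63.0, 18.0]] [462. -59.  18.]
steel [[507.0, -57.0, 10.0], [569.0, -65.0, 10.0], [568.0, -80.0, 10.0], [505.0, -72.0, 10.0]] [537.3 -69.   10.5]
redcap [[536.0, -361.0, 20.0], [538.0, -378.0, 20.0], [515.0, -381.0, 20.0], [512.0, -364.0, 20.0]] [ 525.8 -370.6   20. ]
tray [[582.0, -188.0, 8.0], [620.0, -396.0, 8.0], [496.0, -413.0, 8.0], [459.0, -207.0, 8.0]]
side baseproj [112.94368472  94.01631356]
reject_box 0.67 [255.0, 173.0, 313.0, 217.0]
reject_box 0.63 [400.0, 200.0, 458.0, 239.0]
blade 0.91 [286.0, 238.0, 343.0, 260.0]
part_reject 0.81 [460.0, 284.0, 501.0, 308.0]
part_reject 0.74 [258.0, 313.0, 299.0, 336.0]
part_reject 0.68 [416.0, 310.0, 445.0, 338.0]
```

View pics/crop.png

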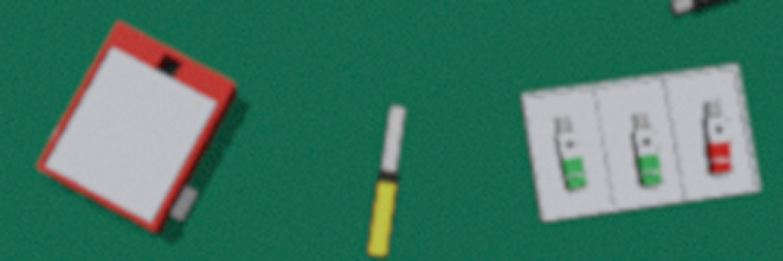

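The enlarged crop confirms it: the red cap is at crop (719,158), the third compartment; the other two in the tray are green and the black ones lie outside it. I'll go above the blade now.

```bash
R='[87,0.331,-0.986,0,0,0,-5.95]'
python3 -m creep '[[87,0.331,-0.986,0,0,0,-5.95],[87,0.331,-0.986,0,0,0,-5.95],[87,0.331,-0.986,0,0,0,-5.95],[87,0.331,-0.986,0,0,0,-5.95],[87,0.331,-0.986,0,0,0,-5.95],[87,0.331,-0.986,0,0,0,-5.95],[87,0.331,-0.986,0,0,0,-5.95],[87,0.331,-0.986,0,0,0,-5.95]]' 40
python3 -c "
from h import *
print(np.round(r.get_state()['joints'],1))"
```

```text
time_s: 1.62
tcp_pos: [0.3079, 0.4319, 0.2267]
eef_rot: [-180.0, 0.0, -68.8]
contact_force: [0.7, 0.2, 0.5]
gripper_width: 0.0868
gripper_force: 0.0
[ 75.7   6.9 -17.5   0.  -65.6 -54.6]
```

```bash
python3 -m creep '[[70,0.331,-0.986,0,0,0,-5.95],[70,0.331,-0.986,0,0,0,-5.95],[70,0.331,-0.986,0,0,0,-5.95],[70,0.331,-0.986,0,0,0,-5.95],[70,0.331,-0.986,0,0,0,-5.95],[70,0.331,-0.986,0,0,0,-5.95],[70,0.331,-0.986,0,0,0,-5.95],[70,0.331,-0.986,0,0,0,-5.95]]' 40
python3 -m creep '[[60,0.331,-0.986,0,0,0,-5.95],[60,0.331,-0.986,0,0,0,-5.95],[60,0.331,-0.986,0,0,0,-5.95],[60,0.331,-0.986,0,0,0,-5.95],[60,0.331,-0.986,-0.5,0,0,-5.95],[60,0.331,-0.986,-0.5,0,0,-5.95],[60,0.331,-0.986,-0.5,0,0,-5.95],[60,0.331,-0.986,-0.5,0,0,-5.95]]'
python3 -m creep '[[50,0.331,-0.986,-0.5,0,0,-5.95],[50,0.331,-0.986,-0.5,0,0,-5.95],[50,0.331,-0.986,-0.5,0,0,-5.95],[50,0.2,-0.6,0,0,0,-5.95],[50,0,0,0,0,0,0]]'
python3 - <<'E'
from h import *
p=capture("wrist");save(p,"w1.png",scale=1.25)
print(np.round(r.get_state()['joints'],1),np.round(p["origin"],3))
for q in ([473,-60.5,18],[427,-54.5,18],[567,-72.5,10.5]): print(proj(p,np.array(q)/1000))
for d in search_frame(p,"blade"): print(d)
E
```

```text
time_s: 2.28
tcp_pos: [0.3741, 0.2347, 0.2269]
eef_rot: [-180.0, 0.0, -116.4]
contact_force: [0.9, 0.2, -1.0]
gripper_width: 0.0702
gripper_force: 0.0
time_s: 2.95
tcp_pos: [0.4404, 0.0375, 0.1765]
eef_rot: [180.0, 0.1, -164.0]
contact_force: [0.3, 0.6, -0.0]
gripper_width: 0.06
gripper_force: 0.0
time_s: 3.37
tcp_pos: [0.47, -0.0526, 0.1382]
eef_rot: [-179.9, -0.1, 172.0]
contact_force: [0.0, -0.2, -0.2]
gripper_width: 0.0501
gripper_force: 0.0
[  17.7    6.   -31.2    0.   -52.8 -115.4] [ 0.388 -0.041  0.297]
[307.46588493 198.34204925]
[306.56535569 150.39217695]
[309.43071691 279.23226351]
{'bbox': [296.7, 151.5, 314.1, 283.0], 'conf': 0.89}
```

View pics/w1.png

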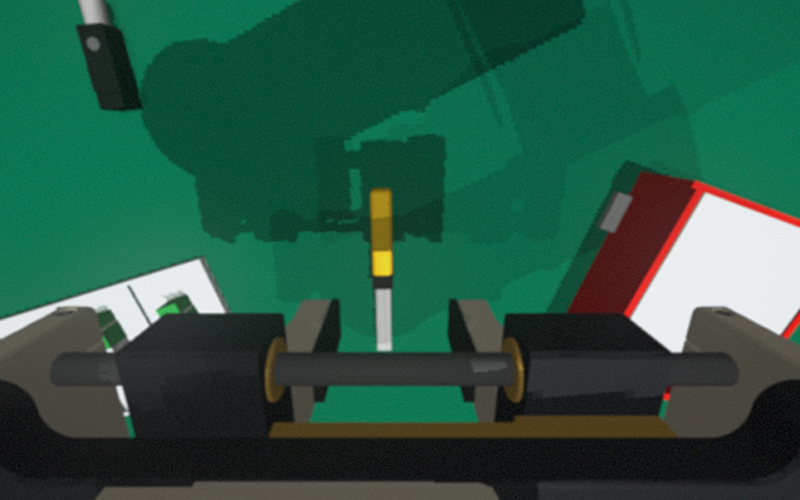

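The wrist view shows the blade centred at (381,230) (1.25 scale), within 1 mm of the prediction. I'll descend and grip.

```bash
python3 -m creep '[[45,0.12,-0.34,-1,0,0,0.4],[45,0,0,-1,0,0,0],[40,0,0,-1,0,0,0],[40,0,0,-1,0,0,0],[40,0,0,-0.8,0,0,0],[40,0,0,-0.4,0,0,0],[40,0,0,-0.2,0,0,0],[40,0,0,0,0,0,0]]' 50
python3 -m creep '[[0,0,0,0,0,0,0],[0,0,0,0,0,0,0],[0,0,0,0,0,0,0],[0,0,0,0,0,0,0],[0,0,0,0,0,0,0]]' 50
```

```text
time_s: 4.13
tcp_pos: [0.4725, -0.0581, 0.0036]
eef_rot: [-180.0, -0.1, 173.0]
contact_force: [-0.2, -0.6, 1.5]
gripper_width: 0.0402
gripper_force: 0.0
time_s: 4.55
tcp_pos: [0.4733, -0.0586, 0.0048]
eef_rot: [180.0, 0.1, 172.9]
contact_force: [-2.1, 1.8, 5.3]
gripper_width: 0.0157
gripper_force: 50.0
```

```bash
python3 -m creep '[[0,0,0,0.5,0,0,0],[0,0,0,1,0,0,0],[0,0,0,1,0,0,0],[0,0,0,1,0,0,0],[0,0,0,1,0,0,0],[0,0,0,1,0,0,0],[0,0,0,1,0,0,0],[0,0,0,1,0,0,0]]' 50
cat >> h.py <<'E'
f=np.array([.8955,-.445,0]);zz=np.array([0,0,1.]);C=np.array([.539,.1655,0]);lat=np.cross(zz,f)
TIP=np.array([-.0955,0,-.0045])
def pose(fx,z,pitch):  # desired tip at distance fx ahead of box centre, height z, blade slanting down by pitch
    t=np.radians(pitch);b=-f*np.cos(t)-zz*np.sin(t);tz=f*np.sin(t)-zz*np.cos(t)
    R=np.c_[-b,np.cross(tz,-b),tz];return C+f*fx+zz*z-R@TIP,R
def delta(fx,z,pitch,extra=np.zeros(3)):
    s=r.get_state();P,R=pose(fx,z,pitch);R0=Ro.from_euler("xyz",s["eef_rot"],degrees=True).as_matrix()
    print("tcp",np.round(P,4),"shift",np.round((P+extra-s["tcp_pos"])/.025,2),"turn",np.round(Ro.from_matrix(R@R0.T).as_rotvec(degrees=True),1),"q",np.round(s["joints"],0).tolist())
def tipnow():
    s=r.get_state();R0=Ro.from_euler("xyz",s["eef_rot"],degrees=True).as_matrix();T=np.array(s["tcp_pos"])+R0@TIP
    d=T-C;return T,np.round([d@f*1e3,d@lat*1e3,d[2]*1e3],1)
E
python3 - <<'E'
from h import *
p=capture("top")
for b in outline_of(p,"bottle")[:2]: print(np.round(b["bbox"]),b["conf"])
for uv in ((288,112),(296,138)): print(atz(p,uv,.0),atz(p,uv,.14))
q=capture("side")
for b in search_frame(q,"bottle")[:2]: print(b, atz(q,[(b['bbox'][0]+b['bbox'][2])/2,b['bbox'][3]-4],0))
delta(.11,.15,0);delta(.11,.15,40)
E
```

```text
time_s: 5.22
tcp_pos: [0.4724, -0.0588, 0.193]
eef_rot: [180.0, 0.0, 172.8]
contact_force: [1.5, -0.4, -1.1]
gripper_width: 0.0151
gripper_force: 50.0
[279. 107. 298. 138.] 0.72
[0.80378303 0.1218502  0.        ] [0.7566759  0.11125161 0.14      ]
[0.72959161 0.0973727  0.        ] [0.69099819 0.08958298 0.14      ]
{'bbox': [344.3, 147.0, 368.5, 197.1], 'conf': 0.98} [0.74462909 0.09845769 0.        ]
tcp [0.723  0.0741 0.1455] shift [10.01  5.31 -1.86] turn [-1.000e-01 -1.000e-01  1.608e+02] q [17.0, 3.0, -27.0, -0.0, -60.0, -114.0]
tcp [0.7056 0.0827 0.2079] shift [9.31 5.65 0.64] turn [-53.8  16.2 151.9] q [17.0, 3.0, -27.0, -0.0, -60.0, -114.0]
```

```bash
python3 -m creep '[[0,0.365,0.266,0.1,0,0,7],[0,0.365,0.266,0.1,0,0,7],[0,0.365,0.266,0.1,0,0,7],[0,0.365,0.266,0.1,0,0,7],[0,0.365,0.266,0.1,0,0,7],[0,0.365,0.266,0,0,0,7],[0,0.365,0.266,0,0,0,7],[0,0.365,0.266,0,0,0,7]]' 50
python3 -m creep '[[0,0.365,0.266,0,0,0,7],[0,0.365,0.266,0,0,0,7],[0,0.365,0.266,0,0,0,7],[0,0.365,0.266,0,0,0,7],[0,0.365,0.266,0,0,0,7],[0,0.365,0.266,0,0,0,7],[0,0.365,0.266,0,0,0,7],[0,0.365,0.266,0,0,0,7]]'
python3 -m creep '[[0,0.365,0.266,0,0,0,7],[0,0.365,0.266,0,0,0,7],[0,0.365,0.266,0,0,0,7],[0,0.365,0.266,0,0,0,7],[0,0.365,0.266,0,0,0,7],[0,0.365,0.266,0,0,0,7],[0,0.365,0.266,0,0,0,6],[0,0,0,0,0,0,0]]'
python3 - <<'E'
from h import *
delta(.084,.130,40)
E
```

```text
time_s: 6.08
tcp_pos: [0.5454, -0.0054, 0.2023]
eef_rot: [179.9, -0.1, -130.8]
contact_force: [-0.4, -0.2, -0.6]
gripper_width: 0.0155
gripper_force: 50.0
time_s: 6.75
tcp_pos: [0.6184, 0.0478, 0.202]
eef_rot: [179.8, 0.0, -74.8]
contact_force: [0.2, -0.1, -1.1]
gripper_width: 0.0154
gripper_force: 50.0
time_s: 7.42
tcp_pos: [0.6831, 0.095, 0.2013]
eef_rot: [179.9, 0.1, -26.8]
contact_force: [0.0, 0.1, -0.3]
gripper_width: 0.0155
gripper_force: 50.0
tcp [0.6823 0.0943 0.1879] shift [-0.03 -0.03 -0.54] turn [-17.9 -35.9   0.4] q [24.0, 23.0, 1.0, -0.0, -68.0, 39.0]
```

```bash
python3 -m creep '[[0,0,0,-0.1,-3,-6,0],[0,0,0,-0.1,-3,-6,0],[0,0,0,-0.1,-3,-6,0],[0,0,0,-0.1,-3,-6,0],[0,0,0,-0.1,-3,-6,0.4],[0,0,0,-0.04,-3,-6,0],[0,0,0,0,0,0,0],[0,0,0,0,0,0,0]]' 50
python3 - <<'E'
from h import *
delta(.084,.130,40)
T,b=tipnow();print(T,b)
p=capture("side");q=capture("top");w=capture("wrist")
for n,c in (("side",p),("top",q)): print(n,"tip",proj(c,T),"pocket",proj(c,C+f*.061+zz*.06))
a=p["frame"][130:230,230:350];c=q["frame"][150:230,230:326]
a=cv2.resize(a,(600,500));c=cv2.resize(c,(600,500),interpolation=2)
cv2.imwrite("pics/both.png",cv2.resize(np.hstack([a,c]),(800,333))[:,:,::-1])
E
```

```text
time_s: 8.08
tcp_pos: [0.6912, 0.0773, 0.1998]
eef_rot: [179.3, -32.1, -27.9]
contact_force: [-0.3, -1.2, -1.2]
gripper_width: 0.0153
gripper_force: 50.0
tcp [0.6823 0.0943 0.1879] shift [-0.35  0.68 -0.47] turn [-3.1 -7.3  1.9] q [30.0, 12.0, -40.0, 56.0, -33.0, -15.0]
[0.61755779 0.11639647 0.15291141] [ 92.2  -9.  152.9]
side tip [316.45985189 149.83982116] pocket [303.86219878 181.27995764]
top tip [283.79387559 165.92944306] pocket [277.76882807 182.13117966]
```

View pics/both.png

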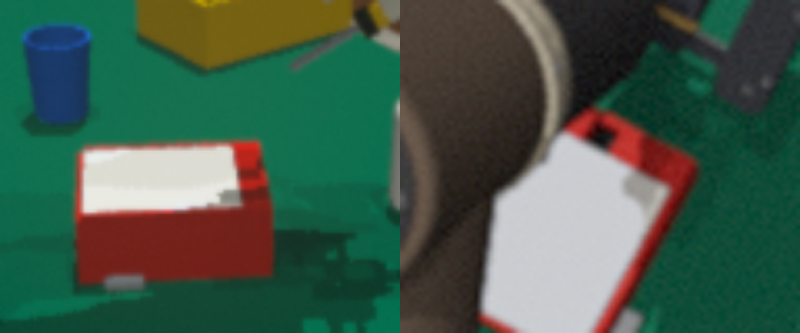

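The side crop shows the tip at about (318,151) full-frame, against a predicted (316,150), so the blade sits in the hand as modelled. The turn was speed-limited; I'll finish it.

```bash
python3 -m creep '[[0,-0.12,0.23,-0.1,-1,-2.4,0.6],[0,-0.12,0.23,-0.17,-1,-2.4,0.6],[0,-0.11,0.22,-0.2,-1,-2.4,0.6],[0,0,0,0,0,0,0],[0,0,0,0,0,0,0]]' 50
python3 - <<'E'
from h import *
delta(.084,.130,40)
T,b=tipnow();print(T,b)
p=capture("side");t=capture("top");w=capture("wrist")
print(proj(p,T),proj(t,T),proj(w,T),proj(w,C+f*.061+zz*.06))
a=cv2.resize(p["frame"][140:200,270:350],(533,400),interpolation=2);b=cv2.resize(w["frame"],(640,400))
cv2.imwrite("pics/both2.png",cv2.resize(np.hstack([a,b]),(800,273))[:,:,::-1])
E
```

```text
time_s: 8.65
tcp_pos: [0.685, 0.0941, 0.1901]
eef_rot: [-179.9, -39.8, -26.6]
contact_force: [0.0, -0.2, 0.4]
gripper_width: 0.0157
gripper_force: 50.0
tcp [0.6823 0.0943 0.1879] shift [-0.11  0.01 -0.09] turn [-0.2 -0.2  0.2] q [25.0, 11.0, -49.0, 87.0, -30.0, -40.0]
[0.61678415 0.12830716 0.13248371] [ 86.2   1.3 132.5]
[313.55873879 155.70646152] [279.56247005 167.85756979] [316.2935336  386.43425241] [317.90244709 403.74483151]
```

View pics/both2.png

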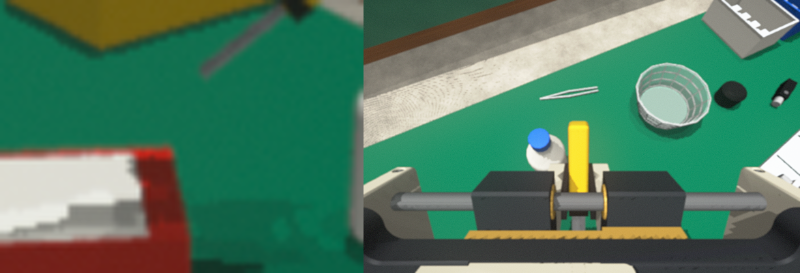

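```bash
python3 - <<'E'
from h import *
p=capture("side")
print(proj(p,C+f*.075+lat*.06+zz*.06),proj(p,C+f*.075-lat*.06+zz*.06),"obs 307.8,172.7 / 311.3,191.2")
t=capture("top");print("pocket top pred",proj(t,C+f*.061+zz*.06),proj(t,tipnow()[0]))
f2=p["frame"].astype(int);hsv=cv2.cvtColor(t["frame"],cv2.COLOR_RGB2HSV)
# red right edge along side rows
for v in (175,180,185,190):
    row=cv2.cvtColor(p["frame"],cv2.COLOR_RGB2HSV)[v];u=np.where(((row[:,0]<8)|(row[:,0]>172))&(row[:,1]>130)&(np.arange(640)<330)&(np.arange(640)>250))[0];print(v,u.max())
pw=capture("top");save(pw,"t3.png",(250,150,310,195),12)
E
```

```text
[306.83548375 171.47618685] [311.54153633 191.6056668 ] obs 307.8,172.7 / 311.3,191.2
pocket top pred [277.76882807 182.13117966] [279.0034834  167.58299909]
175 307
180 308
185 309
190 310
```

View pics/t3.png

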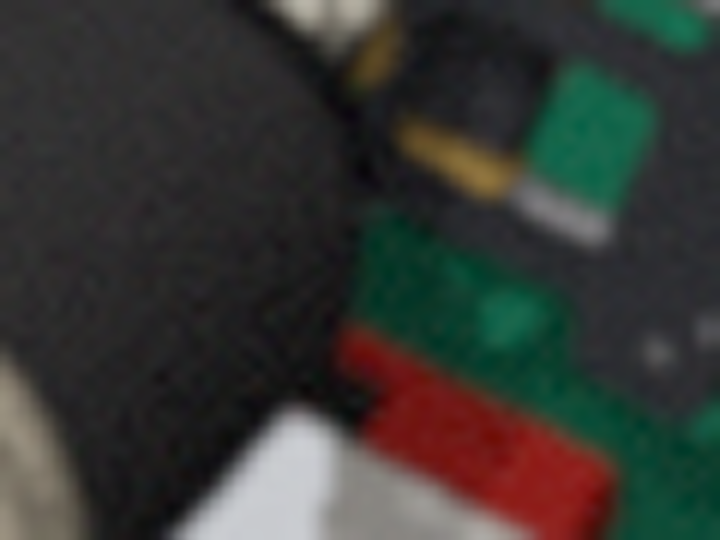

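```bash
sed -i 's/-.0955,0/-.0935,0/' h.py
python3 - <<'E'
from h import *
delta(.084,.0755,40);delta(.060,.0545,40);delta(.037,.0352,40)
E
```

```text
tcp [0.681  0.095  0.1322] shift [-0.17 -0.02 -2.35] turn [-0.2 -0.1  0.1] q [25.0, 11.0, -49.0, 87.0, -30.0, -40.0]
tcp [0.6595 0.1056 0.1112] shift [-1.03  0.41 -3.19] turn [-0.2 -0.1  0.1] q [25.0, 11.0, -49.0, 87.0, -30.0, -40.0]
tcp [0.6389 0.1159 0.0919] shift [-1.86  0.82 -3.96] turn [-0.2 -0.1  0.1] q [25.0, 11.0, -49.0, 87.0, -30.0, -40.0]
```

```bash
python3 -m creep '[[0,-0.03,0,-0.4,0,0,0],[0,-0.03,0,-0.4,0,0,0],[0,-0.03,0,-0.4,0,0,0],[0,-0.03,0,-0.4,0,0,0],[0,-0.03,0,-0.4,0,0,0],[0,-0.02,-0.02,-0.35,0,0,0],[0,0,0,0,0,0,0]]' 50
python3 - <<'E'
from h import *
T,b=tipnow();print(b)
delta(.084,.0755,40);delta(.060,.0545,40);delta(.037,.0352,40)
p=capture("side");print(proj(p,T));
cv2.imwrite("pics/s4.png",cv2.resize(p["frame"][150:205,270:350],(800,550),interpolation=2)[:,:,::-1])
E
```

```text
time_s: 9.53
tcp_pos: [0.6807, 0.1015, 0.1418]
eef_rot: [179.0, -38.8, -26.5]
contact_force: [-0.9, -0.0, -0.9]
gripper_width: 0.0155
gripper_force: 50.0
[79.7  5.9 86.7]
tcp [0.681  0.095  0.1322] shift [ 0.01 -0.26 -0.39] turn [ 0.1 -1.4  0.6] q [22.0, 15.0, -51.0, 95.0, -29.0, -48.0]
tcp [0.6595 0.1056 0.1112] shift [-0.85  0.16 -1.23] turn [ 0.1 -1.4  0.6] q [22.0, 15.0, -51.0, 95.0, -29.0, -48.0]
tcp [0.6389 0.1159 0.0919] shift [-1.67  0.57 -2.  ] turn [ 0.1 -1.4  0.6] q [22.0, 15.0, -51.0, 95.0, -29.0, -48.0]
[310.67785934 171.02126416]
```

View pics/s4.png

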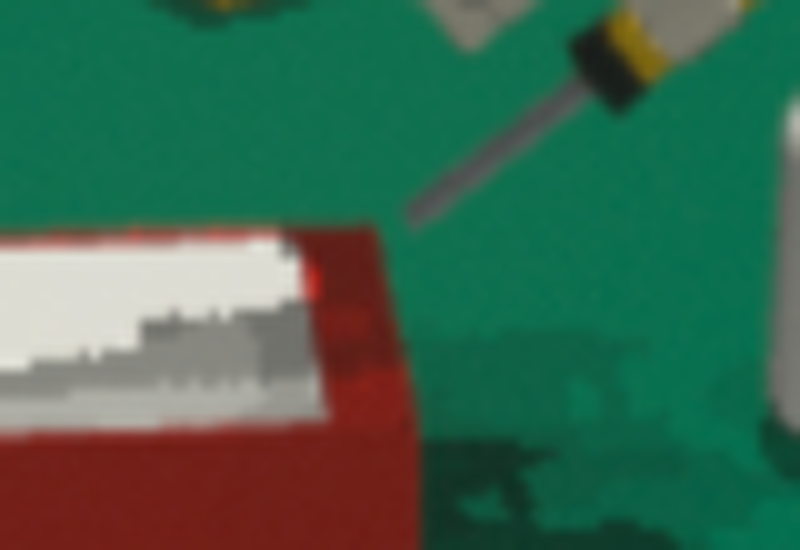

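The side crop shows the blade tip just before the front wall (tip near (411,215) in the crop), but joint 4 has run into its range limit (95°). I'll fit a quick kinematic model to pick a reachable tool tilt.

```bash
cat > kin.py <<'E'
from h import *
from scipy.optimize import least_squares
D=np.radians
def fk(q,k):
    a1,L1,d1,L2,a3,e1,e2,L3=k;q=D(np.array(q,float));dl=q[1]-q[2]
    u=np.array([np.cos(dl),0,-np.sin(dl)]);n=np.array([np.sin(dl),0,np.cos(dl)]);y=np.array([0,1.,0])
    P=np.array([a1+L1*np.sin(q[1]),e1,d1+L1*np.cos(q[1])])+L2*u+a3*n
    Rq=Ro.from_rotvec(SG[0]*q[3]*u).as_matrix();y2=Rq@y
    t=Ro.from_rotvec(-q[4]*y2).as_matrix()@(Rq@u)
    P=P+e2*y2+L3*t;Rz=Ro.from_rotvec([0,0,q[0]]).as_matrix();return Rz@P,Rz@t
data=[([85.549,20.592,.634,-.02,-70.137,-16.507],(.241,.63,.226),None),([75.7,6.9,-17.5,0,-65.6,-54.6],(.3079,.4319,.2267),None),([17.7,6,-31.2,0,-52.8,-115.4],(.47,-.0526,.1382),None),([17,3,-27,0,-60,-114],(.4724,-.0588,.193),None),([24,23,1,0,-68,39],(.6831,.095,.2013),None),([30,12,-40,56,-33,-15],(.6912,.0773,.1998),(179.3,-32.1,-27.9)),([25,11,-49,87,-30,-40],(.685,.0941,.1901),(-179.9,-39.8,-26.6)),([22,15,-51,95,-29,-48],(.6807,.1015,.1418),(179,-38.8,-26.5))]
def tz(e): return Ro.from_euler("xyz",e or (180,0,0),degrees=True).as_matrix()[:,2]
best=None
for s in (1,-1):
    SG=[s]
    fun=lambda k:np.concatenate([np.r_[fk(q,k)[0]-p,.1*(fk(q,k)[1]-tz(e))] for q,p,e in data])
    o=least_squares(fun,[.1,.4,.3,.4,0,-.19,0,.3])
    if best is None or o.cost<best[0]: best=(o.cost,s,o.x,np.abs(o.fun).max())
SG=[best[1]];K=best[2]
def ik(P,t,q0):
    o=least_squares(lambda q:np.r_[fk(np.r_[q,0],K)[0]-P,.3*(fk(np.r_[q,0],K)[1]-t)],q0,x_scale=30);return o.x,o.cost
E
python3 - <<'E'
from kin import *
print(best)
q0=[22,15,-51,90,-29]
for pitch in (40,34,30):
  for tilt in (40,34,30,25,20,15,10,0):
    if tilt>pitch: continue
    t=D(pitch);b=-f*np.cos(t)-zz*np.sin(t);tt=D(tilt);tl=f*np.sin(tt)-zz*np.cos(tt)
    out=[]
    for fx,z in ((.084,.0755),(.045,.042)):
        P=C+f*fx+zz*z-b*.0935+tl*.0045
        x,c=ik(P,tl,q0);out+=[np.round(x,0).tolist(),round(c*1e6,2)]
    print(pitch,tilt,out)
E
```

```text
(np.float64(7.547082349238237e-05), -1, array([ 3.10644884e-03,  5.98852361e-01,  1.95258917e-01,  4.60305755e-01,
        2.09462619e-04, -2.98600900e-03, -1.89502598e-01,  3.72834867e-01]), np.float64(0.006796037522973697))
40 40 [[18.0, 15.0, -52.0, 107.0, -28.0], np.float64(0.0), [18.0, 16.0, -56.0, 114.0, -30.0], np.float64(0.0)]
40 34 [[23.0, 15.0, -49.0, 86.0, -25.0], np.float64(0.0), [21.0, 16.0, -54.0, 98.0, -25.0], np.float64(0.0)]
40 30 [[27.0, 15.0, -46.0, 69.0, -25.0], np.float64(0.0), [25.0, 16.0, -52.0, 83.0, -23.0], np.float64(0.0)]
40 25 [[30.0, 16.0, -39.0, 48.0, -29.0], np.float64(0.0), [31.0, 16.0, -46.0, 59.0, -24.0], np.float64(0.0)]
40 20 [[31.0, 18.0, -31.0, 31.0, -34.0], np.float64(0.0), [34.0, 18.0, -39.0, 38.0, -29.0], np.float64(0.0)]
40 15 [[30.0, 19.0, -24.0, 20.0, -40.0], np.float64(0.0), [33.0, 19.0, -31.0, 23.0, -35.0], np.float64(0.0)]
40 10 [[29.0, 21.0, -17.0, 11.0, -47.0], np.float64(0.0), [32.0, 21.0, -24.0, 13.0, -41.0], np.float64(0.0)]
40 0 [[24.0, 25.0, -5.0, 0.0, -60.0], np.float64(0.0), [27.0, 24.0, -11.0, -0.0, -54.0], np.float64(0.0)]
34 
[... 710 characters left out ...]
7.0, 25.0, -11.0, -0.0, -53.0], np.float64(0.0)]
30 30 [[24.0, 17.0, -46.0, 74.0, -24.0], np.float64(0.0), [22.0, 17.0, -52.0, 89.0, -22.0], np.float64(0.0)]
30 25 [[29.0, 18.0, -40.0, 51.0, -27.0], np.float64(0.0), [28.0, 18.0, -47.0, 64.0, -22.0], np.float64(0.0)]
30 20 [[30.0, 19.0, -32.0, 33.0, -32.0], np.float64(0.0), [32.0, 19.0, -39.0, 40.0, -27.0], np.float64(0.0)]
30 15 [[30.0, 21.0, -24.0, 20.0, -39.0], np.float64(0.0), [32.0, 20.0, -31.0, 24.0, -33.0], np.float64(0.0)]
30 10 [[28.0, 23.0, -17.0, 11.0, -45.0], np.float64(0.0), [31.0, 22.0, -24.0, 13.0, -40.0], np.float64(0.0)]
30 0 [[24.0, 27.0, -5.0, -0.0, -59.0], np.float64(0.0), [26.0, 26.0, -11.0, -0.0, -53.0], np.float64(0.0)]
```

```bash
python3 -m creep '[[0,0.1,-0.05,0.8,0,0,0],[0,0,0,1,0,0,0],[0,-0.5,-0.4,0.5,1.75,3.5,0],[0,-0.8,-0.57,0,1.75,3.5,0],[0,-0.8,-0.57,0,1.75,3.5,0],[0,-0.8,-0.57,0,1.75,3.5,0],[0,-0.8,-0.57,0,1.75,3.5,0],[0,-0.8,-0.57,0,1.75,3.5,0]]' 50
python3 -m creep '[[0,-0.8,-0.57,0,1.75,3.5,0],[0,-0.8,-0.57,0,1.75,3.5,0],[0,-0.8,-0.57,0,1.75,3.5,0],[0,-0.8,-0.57,0,1.75,3.5,0],[0,-0.8,-0.57,0,0,0,0],[0,0,0,0,0,0,0]]'
python3 - <<'E'
from h import *
s=r.get_state();P,R=pose(.084,.13,0);R0=Ro.from_euler("xyz",s["eef_rot"],degrees=True).as_matrix()
print(Ro.from_matrix(R@R0.T).as_rotvec(degrees=True),np.round(s["joints"]))
E
```

```text
time_s: 10.25
tcp_pos: [0.5789, 0.0236, 0.1986]
eef_rot: [179.1, -17.4, -26.5]
contact_force: [0.4, -2.4, 0.5]
gripper_width: 0.0154
gripper_force: 50.0
time_s: 10.75
tcp_pos: [0.4781, -0.0506, 0.1986]
eef_rot: [178.9, -1.9, -26.8]
contact_force: [-1.9, 0.2, -1.4]
gripper_width: 0.0152
gripper_force: 50.0
[1.80549958 1.22128462 0.37228267] [ 19.   2. -27.   2. -60.  43.]
```

```bash
python3 -m creep '[[0,0,0,-1,0.6,0.4,0.2],[0,0,0,-1,0.6,0.4,0.2],[0,0,0,-1,0.6,0.4,0],[0,0,0,-1,0,0,0],[0,0,0,-1,0,0,0],[0,0,0,-1,0,0,0],[0,0,0,-1,0,0,0],[0,0,0,-0.4,0,0,0]]' 50
python3 -m creep '[[0,0,0,-0.2,0,0,0],[0,0,0,-0.1,0,0,0],[0,0,0,0,0,0,0]]'
python3 -c "
from h import *
s=r.get_state();print(s['tcp_pos'],s['eef_rot'])"
```

```text
time_s: 11.42
tcp_pos: [0.479, -0.049, 0.0107]
eef_rot: [179.9, 0.0, -26.3]
contact_force: [-0.3, -0.1, -1.3]
gripper_width: 0.0156
gripper_force: 50.0
time_s: 11.67
tcp_pos: [0.4809, -0.0488, 0.0059]
eef_rot: [180.0, -0.1, -26.2]
contact_force: [-1.0, 0.2, -0.2]
gripper_width: 0.0155
gripper_force: 50.0
[ 0.48087286 -0.0488235   0.00594441] [ 1.79972835e+02 -1.28093439e-01 -2.62344442e+01]
```

```bash
python3 -m creep '[[36,0,0,0,0,0,0],[36,0,0,0,0,0,0],[36,0,0,0.05,2.1,4.2,0],[36,0,0,0.03,2.1,4.2,0],[36,0,0,0,2,4.1,0],[36,0,0,0,0,0,0]]' 50
python3 -m creep '[[0,0,0,0,0,0,0],[0,0,0,0,0,0,0],[0,0,0,0,0,0,0],[0,0,0,0,0,0,0],[0,0,0,0,0,0,0]]' 55
```

```text
time_s: 12.17
tcp_pos: [0.4838, -0.0495, 0.0083]
eef_rot: [-179.9, 13.9, -26.3]
contact_force: [2.2, -0.7, 0.2]
gripper_width: 0.0358
gripper_force: 0.0
time_s: 12.58
tcp_pos: [0.48, -0.0488, 0.0082]
eef_rot: [180.0, 13.8, -26.2]
contact_force: [-1.1, 0.0, 1.1]
gripper_width: 0.0156
gripper_force: 55.0
```

```bash
python3 -m creep '[[0,0,0,0.5,0,0,0],[0,0,0,1,0,0,0],[0,0,0,1,0,0,0],[0,0,0,1,0,0,0],[0,0,0,1,0,0,0],[0,0,0,1,0,0,0],[0,0,0,1,0,0,0],[0,0,0,0.5,0,0,0]]' 55
cat >> h.py <<'E'
RT=13.85
R0_=Ro.from_euler("xyz",[180,13.85,-26.2],degrees=True).as_matrix()
TIP=R0_.T@(np.array([.4809,-.0488,.009])-np.array([np.cos(D_),np.sin(D_),0])*.0935-np.array([.480,-.0488,.0082])) if (D_:=np.radians(-26.3)) else 0
def pose(fx,z,pitch):
    t=np.radians(pitch-RT);b=-f*np.cos(t)-zz*np.sin(t);tz=f*np.sin(t)-zz*np.cos(t)
    R=np.c_[-b,np.cross(tz,-b),tz];return C+f*fx+zz*z-R@TIP,R
E
python3 - <<'E'
from kin import *
print(TIP,tipnow());delta(.090,.100,40)
def show(fx,z,p,q0):
    P,R=pose(fx,z,p);x,c=ik(P,R[:,2],q0);print((fx,z,p),np.round(P,3),np.round(x),round(c*1e6,2));return x
q=[28,16,-42,60,-27]
q=show(.09,.1,40,q)
for a in ((.084,.0755,40),(.04,.0377,40),(.042,.0545,40),(.027,.11,30),(-.014,.153,20),(-.07,.166,10),(-.08,.155,5)): q=show(*a,q)
E
```

```text
time_s: 13.25
tcp_pos: [0.4813, -0.049, 0.186]
eef_rot: [-179.9, 13.6, -26.2]
contact_force: [0.5, -0.2, -0.1]
gripper_width: 0.0155
gripper_force: 55.0
[-0.09018887 -0.00056054  0.02141203] (array([ 0.39836407, -0.00756426,  0.18641173]), array([ -48.9, -217.6,  186.4]))
tcp [0.6834 0.0931 0.159 ] shift [ 8.08  5.69 -1.08] turn [-17.7 -35.6  -0.2] q [11.0, 13.0, -14.0, -8.0, -75.0, 56.0]
(0.09, 0.1, 40) [0.683 0.093 0.159] [ 31.  15. -37.  46. -31.] 0.0
(0.084, 0.0755, 40) [0.678 0.096 0.134] [ 30.  16. -41.  52. -28.] 0.0
(0.04, 0.0377, 40) [0.639 0.115 0.097] [ 30.  16. -49.  65. -24.] 0.0
(0.042, 0.0545, 40) [0.64  0.114 0.113] [ 32.  15. -47.  59. -26.] 0.0
(0.027, 0.11, 30) [0.635 0.117 0.156] [ 35.  14. -28.  22. -41.] 0.0
(-0.014, 0.153, 20) [0.604 0.132 0.184] [ 34.  14. -17.   6. -56.] 0.0
(-0.07, 0.166, 10) [0.558 0.155 0.181] [ 33.  15. -12.  -4. -65.] 0.0
(-0.08, 0.155, 5) [0.55  0.159 0.162] [ 31.  18.  -9.  -8. -68.] 0.0
```

```bash
python3 -m creep '[[0,0.673,0.474,0,-1.47,-2.97,0],[0,0.673,0.474,0,-1.47,-2.97,0],[0,0.673,0.474,0,-1.47,-2.97,0],[0,0.673,0.474,0,-1.47,-2.97,0],[0,0.673,0.474,0,-1.47,-2.97,0],[0,0.673,0.474,0,-1.47,-2.97,0],[0,0.673,0.474,0,-1.47,-2.97,0],[0,0.673,0.474,0,-1.47,-2.97,0]]' 55
python3 -m creep '[[0,0.673,0.474,0,-1.47,-2.97,0],[0,0.673,0.474,0,-1.47,-2.97,0],[0,0.673,0.474,0,-1.47,-2.97,0],[0,0.673,0.474,-0.2,-1.47,-2.97,0],[0,0,0,-0.4,0,0,0],[0,0,0,-0.4,0,0,0],[0,0,0,0,0,0,0],[0,0,0,0,0,0,0]]'
python3 - <<'E'
from h import *
delta(.084,.0755,40)
T,b=tipnow();print(b)
p=capture("side");w=capture("wrist");print(proj(p,T),proj(p,C+f*.061+zz*.06))
cv2.imwrite("pics/s5.png",cv2.resize(p["frame"][140:200,270:350],(800,600),interpolation=2)[:,:,::-1])
E
```

```text
time_s: 13.92
tcp_pos: [0.6155, 0.0472, 0.1834]
eef_rot: [-179.9, -12.8, -26.2]
contact_force: [0.4, -0.8, -1.0]
gripper_width: 0.0151
gripper_force: 55.0
time_s: 14.58
tcp_pos: [0.6817, 0.0929, 0.1574]
eef_rot: [179.9, -25.9, -26.2]
contact_force: [0.3, 0.2, 0.8]
gripper_width: 0.0152
gripper_force: 55.0
tcp [0.678  0.0958 0.1345] shift [-0.15  0.12 -0.92] turn [-0.  -0.3 -0.2] q [31.0, 15.0, -38.0, 45.0, -31.0, -5.0]
[88.3 -1.2 98.8]
[314.30485278 167.90613389] [303.86219878 181.27995764]
```

View pics/s5.png

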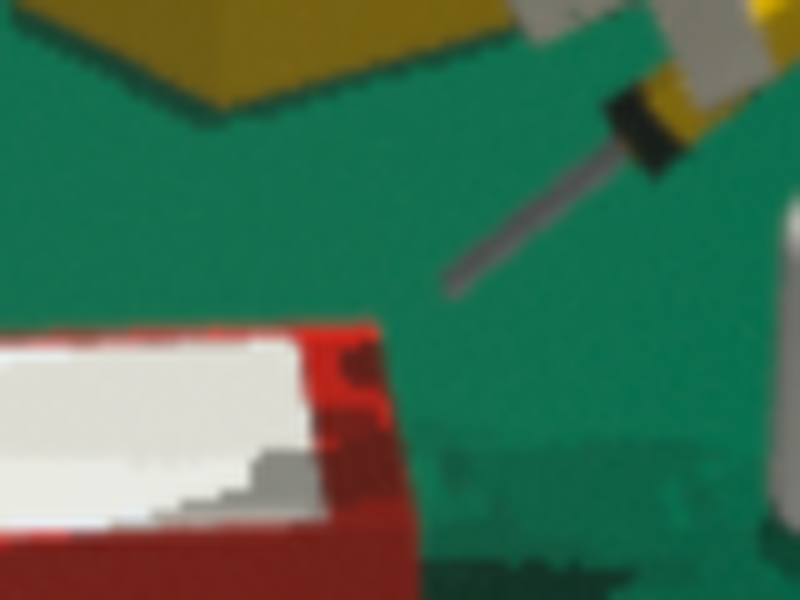

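```bash
python3 -m creep '[[0,-0.05,0.03,-0.3,0,-0.1,0],[0,-0.05,0.03,-0.3,0,-0.1,0],[0,-0.05,0.04,-0.27,0,-0.1,-0.1],[0,0,0,0,0,0,0],[0,0,0,0,0,0,0]]' 55
python3 - <<'E'
from h import *
print(tipnow()[1]);delta(.04,.0395,40)
E
```

```text
time_s: 15.1
tcp_pos: [0.6789, 0.0954, 0.1367]
eef_rot: [-179.9, -26.2, -26.4]
contact_force: [-0.1, 0.7, -0.9]
gripper_width: 0.0154
gripper_force: 55.0
[85.   0.1 77.6]
tcp [0.6386 0.1154 0.0985] shift [-1.61  0.8  -1.53] turn [-0.1  0.1 -0. ] q [30.0, 15.0, -41.0, 51.0, -28.0, -12.0]
```

```bash
python3 -m creep '[[0,-0.2,0.1,-0.19,0,0,0],[0,-0.2,0.1,-0.19,0,0,0],[0,-0.2,0.1,-0.19,0,0,0],[0,-0.2,0.1,-0.19,0,0,0],[0,0,0,0,0,0,0]]' 55
python3 -m creep '[[0,-0.2,0.1,-0.19,0,0,0],[0,-0.2,0.1,-0.19,0,0,0],[0,-0.2,0.1,-0.19,0,0,0],[0,-0.2,0.1,-0.19,0,0,0],[0,0,0,0,0,0,0],[0,0,0,0,0,0,0]]' 55
python3 - <<'E'
from h import *
print(tipnow()[1])
for a in ((.042,.0545,40),(.041,.08,36),(.03,.11,30),(.008,.137,24),(-.014,.153,20),(-.04,.164,14),(-.07,.168,10),(-.085,.165,8)): delta(*a)
E
```

```text
time_s: 15.52
tcp_pos: [0.6583, 0.1057, 0.1173]
eef_rot: [-179.9, -26.2, -26.4]
contact_force: [-0.5, -1.5, -1.3]
gripper_width: 0.0153
gripper_force: 55.0
time_s: 16.02
tcp_pos: [0.6394, 0.1155, 0.0989]
eef_rot: [-179.9, -26.2, -26.4]
contact_force: [0.1, 0.5, -0.4]
gripper_width: 0.0151
gripper_force: 55.0
[40.7  0.5 39.8]
tcp [0.6404 0.1145 0.1135] shift [ 0.04 -0.04  0.58] turn [-0.1  0.1 -0. ] q [30.0, 15.0, -49.0, 65.0, -24.0, -27.0]
tcp [0.643  0.1132 0.1338] shift [ 0.15 -0.09  1.4 ] turn [ 1.7  3.7 -0. ] q [30.0, 15.0, -49.0, 65.0, -24.0, -27.0]
tcp [0.6379 0.1157 0.1557] shift [-0.06  0.01  2.27] turn [ 4.4  9.1 -0. ] q [30.0, 15.0, -49.0, 65.0, -24.0, -27.0]
tcp [0.622  0.1236 0.174 ] shift [-0.69  0.33  3.  ] turn [ 7.1 14.5 -0. ] q [30.0, 15.0, -49.0, 65.0, -24.0, -27.0]
tcp [0.6045 0.1323 0.184 ] shift [-1.4   0.67  3.4 ] turn [ 8.8 18.  -0. ] q [30.0, 15.0, -49.0, 65.0, -24.0, -27.0]
tcp [0.5836 0.1427 0.1856] shift [-2.23  1.09  3.47] turn [11.5 23.4 -0. ] q [30.0, 15.0, -49.0, 65.0, -24.0, -27.0]
tcp [0.5579 0.1555 0.1833] shift [-3.26  1.6   3.38] turn [13.3 27.  -0. ] q [30.0, 15.0, -49.0, 65.0, -24.0, -27.0]
tcp [0.5449 0.1619 0.1771] shift [-3.78  1.86  3.13] turn [14.2 28.8 -0. ] q [30.0, 15.0, -49.0, 65.0, -24.0, -27.0]
```

```bash
python3 -m creep '[[0,0.01,-0.01,0.2,0,0,0],[0,0.01,-0.01,0.2,0,0,0],[0,0.02,-0.02,0.18,0,0,0],[0,0,0,0,0,0,0]]' 55
python3 -m creep '[[0,0.03,-0.01,0.2,0.4,0.9,0],[0,0.03,-0.01,0.2,0.4,0.9,0],[0,0.03,-0.01,0.2,0.4,0.9,0],[0,0.02,-0.02,0.22,0.5,1,0],[0,0,0,0,0,0,0],[0,0,0,0,0,0,0]]' 55
python3 - <<'E'
from h import *
print(tipnow()[1]);delta(.03,.11,30)
p=capture("side")
L=sorted(search_frame(p,"lid"),key=lambda d:-d["conf"])[:2];print(L)
for th in (0,.1,.2,.3,.4): print(th,[np.round(proj(p,C+f*(-.07+.122*np.cos(th))+lat*y+zz*(.058+.122*np.sin(th)))).tolist() for y in (-.053,.053)])
E
```

```text
time_s: 16.35
tcp_pos: [0.6408, 0.1149, 0.1142]
eef_rot: [-179.8, -26.3, -26.5]
contact_force: [0.8, -0.4, -0.5]
gripper_width: 0.0153
gripper_force: 55.0
time_s: 16.85
tcp_pos: [0.6432, 0.114, 0.1336]
eef_rot: [-179.9, -22.2, -26.4]
contact_force: [-1.1, 0.5, -0.9]
gripper_width: 0.0151
gripper_force: 55.0
[40.8  0.9 79.7]
tcp [0.6379 0.1157 0.1557] shift [-0.21  0.07  0.88] turn [ 2.6  5.4 -0. ] q [35.0, 14.0, -39.0, 39.0, -32.0, -4.0]
[{'bbox': [253.0, 163.9, 301.2, 194.6], 'conf': 0.57}, {'bbox': [302.7, 141.3, 341.8, 171.9], 'conf': 0.53}]
0 [[302.0, 191.0], [299.0, 174.0]]
0.1 [[302.0, 187.0], [299.0, 170.0]]
0.2 [[301.0, 183.0], [298.0, 166.0]]
0.3 [[300.0, 179.0], [297.0, 162.0]]
0.4 [[298.0, 175.0], [295.0, 158.0]]
```

```bash
python3 -m creep '[[0,-0.05,0.02,0.22,0.65,1.35,0],[0,-0.05,0.02,0.22,0.65,1.35,0],[0,-0.05,0.02,0.22,0.65,1.35,0],[0,-0.06,0.02,0.22,0.65,1.35,0],[0,-0.16,0.08,0.18,0.7,1.35,0],[0,-0.16,0.08,0.18,0.7,1.35,0],[0,-0.16,0.08,0.18,0.7,1.35,0],[0,-0.16,0.08,0.18,0.7,1.35,0]]' 55
python3 -m creep '[[0,-0.18,0.085,0.1,0.4,0.9,0],[0,-0.18,0.085,0.1,0.4,0.9,0],[0,-0.18,0.085,0.1,0.4,0.9,0],[0,-0.18,0.085,0.1,0.4,0.9,0],[0,0,0,0,0,0,0],[0,0,0,0,0,0,0]]' 55
python3 - <<'E'
from h import *
print(tipnow()[1])
for a in ((-.04,.164,14),(-.07,.168,10),(-.085,.165,8)): delta(*a)
p=capture("side")
print([(np.round(d["bbox"]),d["conf"]) for d in search_frame(p,"lid")[:3]])
for th in (.6,.7,.8,.9,1.,1.1): print(th,[np.round(proj(p,C+f*(-.07+.122*np.cos(th))+lat*y+zz*(.058+.122*np.sin(th)))).tolist() for y in (-.053,.053)])
E
```

```text
time_s: 17.62
tcp_pos: [0.6208, 0.1226, 0.1727]
eef_rot: [179.9, -10.0, -26.4]
contact_force: [-0.1, 0.3, -2.4]
gripper_width: 0.0155
gripper_force: 55.0
time_s: 18.12
tcp_pos: [0.603, 0.1318, 0.183]
eef_rot: [179.8, -6.1, -26.4]
contact_force: [-0.1, -0.2, -0.7]
gripper_width: 0.0157
gripper_force: 55.0
[-15.1  -1.3 152.1]
tcp [0.5836 0.1427 0.1856] shift [-0.78  0.43  0.11] turn [ 2.8  5.3 -0.1] q [34.0, 14.0, -17.0, 7.0, -56.0, 26.0]
tcp [0.5579 0.1555 0.1833] shift [-1.8   0.95  0.01] turn [ 4.6  8.9 -0.1] q [34.0, 14.0, -17.0, 7.0, -56.0, 26.0]
tcp [0.5449 0.1619 0.1771] shift [-2.32  1.2  -0.24] turn [ 5.5 10.6 -0.1] q [34.0, 14.0, -17.0, 7.0, -56.0, 26.0]
[(array([252., 140., 277., 196.]), 0.84)]
0.6 [[294.0, 167.0], [291.0, 151.0]]
0.7 [[291.0, 164.0], [288.0, 147.0]]
0.8 [[287.0, 160.0], [285.0, 144.0]]
0.9 [[283.0, 158.0], [281.0, 142.0]]
1.0 [[279.0, 155.0], [278.0, 139.0]]
1.1 [[275.0, 153.0], [274.0, 137.0]]
```

```bash
python3 -m creep '[[0,-0.195,0.107,0.03,0.7,1.3,0],[0,-0.195,0.107,0.03,0.7,1.3,0],[0,-0.195,0.107,0.03,0.7,1.3,0],[0,-0.195,0.107,0.02,0.7,1.3,0],[0,-0.2,0.105,0,0.3,0.7,0],[0,-0.2,0.105,-0.02,0.3,0.7,0],[0,-0.2,0.105,-0.03,0.4,0.7,0],[0,-0.2,0.105,-0.03,0.4,0.7,0]]' 55
python3 -m creep '[[0,-0.21,0.1,-0.03,0.2,0.7,0],[0,-0.15,0.07,-0.06,0.3,0.6,0],[0,-0.15,0.07,-0.06,0.2,0.5,0],[0,-0.15,0.07,-0.06,0.2,0.5,0],[0,-0.08,0.04,-0.02,0,0,0],[0,0,0,0,0,0,0],[0,0,0,0,0,0,0]]' 55
python3 - <<'E'
from h import *
print(tipnow()[1])
p=capture("side")
print([(np.round(d["bbox"]),d["conf"]) for d in search_frame(p,"lid")[:3]])
for th in (1.4,1.5,1.6,1.7,1.8,1.9): print(th,[np.round(proj(p,C+f*(-.07+.122*np.cos(th))+lat*y+zz*(.058+.122*np.sin(th)))).tolist() for y in (-.053,.053)])
E
```

```text
time_s: 18.88
tcp_pos: [0.5631, 0.1532, 0.1836]
eef_rot: [-180.0, 3.0, -26.3]
contact_force: [0.8, -1.2, 0.6]
gripper_width: 0.015
gripper_force: 55.0
time_s: 19.47
tcp_pos: [0.5449, 0.1618, 0.1779]
eef_rot: [179.8, 5.4, -26.4]
contact_force: [1.1, 0.4, -0.6]
gripper_width: 0.0154
gripper_force: 55.0
[-84.9  -0.3 165. ]
[(array([241., 138., 256., 190.]), 0.77), (array([415., 308., 446., 338.]), 0.28), (array([249., 134., 300., 145.]), 0.17)]
1.4 [[260.0, 149.0], [260.0, 133.0]]
1.5 [[255.0, 148.0], [255.0, 133.0]]
1.6 [[250.0, 149.0], [251.0, 133.0]]
1.7 [[245.0, 149.0], [246.0, 134.0]]
1.8 [[240.0, 150.0], [241.0, 134.0]]
1.9 [[235.0, 152.0], [237.0, 136.0]]
```

The lid now stands at about 1.75 rad. I'll retreat and lay the blade down.

```bash
python3 -m creep '[[0,0.3,-0.15,0,0,0,0],[0,0.6,-0.3,0,0,0,0],[0,0.65,-0.32,0,0,0,0],[0,0.65,-0.32,0,0,0,0],[0,0.65,-0.32,0,0,0,0],[0,-0.445,-0.896,0,0.5,1,0],[0,-0.445,-0.896,0,0.5,1,0],[0,-0.445,-0.896,0,0.5,1,0]]' 55
python3 -m creep '[[0,-0.445,-0.896,0,0.5,1,0],[0,-0.445,-0.896,0,0.5,1,0],[0,-0.445,-0.896,-0.5,0.5,1,0],[0,-0.445,-0.896,-0.8,0.5,1,0],[0,-0.445,-0.896,-0.8,0.4,0.5,0],[0,0,0,-0.8,0,0,0],[0,0,0,-0.8,0,0,0],[0,0,0,0,0,0,0]]' 55
python3 - <<'E'
from h import *
print(tipnow());s=r.get_state();R0=Ro.from_euler("xyz",s["eef_rot"],degrees=True).as_matrix()
print(Ro.from_matrix(pose(0,0,0)[1]@R0.T).as_rotvec(degrees=True))
p=capture("side");print([(np.round(d["bbox"]),d["conf"]) for d in search_frame(p,"lid")[:2]])
E
```

```text
time_s: 20.23
tcp_pos: [0.5831, 0.0583, 0.1774]
eef_rot: [179.8, 8.8, -26.4]
contact_force: [0.6, 0.2, -0.1]
gripper_width: 0.0155
gripper_force: 55.0
time_s: 20.9
tcp_pos: [0.5253, -0.0536, 0.0819]
eef_rot: [179.8, 14.1, -26.5]
contact_force: [0.1, -0.3, -1.1]
gripper_width: 0.0152
gripper_force: 55.0
(array([ 0.44252036, -0.01184721,  0.08320586]), array([  -7.5, -201.7,   83.2]))
[ 0.01422407 -0.32664848  0.02733949]
[(array([241., 142., 252., 191.]), 0.86)]
```

```bash
python3 -m creep '[[0,0,0,-0.8,0,-0.3,0],[0,0,0,-0.8,0,0,0],[0,0,0,-0.7,0,0,0],[0,0,0,-0.4,0,0,0],[0,0,0,-0.14,0,0,0],[0,0,0,-0.06,0,0,0],[0,0,0,0,0,0,0],[0,0,0,0,0,0,0]]' 55
```

```text
time_s: 21.67
tcp_pos: [0.5283, -0.0526, 0.0141]
eef_rot: [-179.8, 13.5, -26.3]
contact_force: [-0.2, -0.5, -0.7]
gripper_width: 0.0154
gripper_force: 55.0
```

```bash
python3 -m creep '[[0,0,0,-0.1,0,0,0],[0,0,0,-0.08,0,0,0],[0,0,0,0,0,0,0],[0,0,0,0,0,0,0]]' 55
```

```text
time_s: 22.0
tcp_pos: [0.5274, -0.0527, 0.0086]
eef_rot: [-179.9, 13.6, -26.3]
contact_force: [0.0, -0.5, -0.6]
gripper_width: 0.0154
gripper_force: 55.0
```

```bash
python3 -m creep '[[40,0,0,0,0,0,0],[40,0,0,0,0,0,0],[40,0,0,0,0,0,0],[40,0.1,-0.05,0.45,0,0,0],[40,0.215,-0.107,0.97,0,0,0],[40,0.215,-0.107,0.97,0,0,0],[40,0,0,1,0,0,0],[40,0,0,1,0,0,0]]' 55
python3 -m creep '[[40,0,-0.9,0.5,-2.1,-4.1,0],[40,0,-0.9,0,-2.1,-4.1,0],[40,0,-0.9,0,-2,-4.1,0],[40,0,0,0,0,0,0]]' 55
python3 - <<'E'
from h import *
t=capture("top");hsv=cv2.cvtColor(t["frame"],cv2.COLOR_RGB2HSV);H,S,V=[hsv[:,:,i].astype(int) for i in range(3)]
def blob(m,b):
    k=np.zeros(m.shape,bool);k[b[1]:b[3],b[0]:b[2]]=1;v,u=np.where(m&k);return np.c_[u,v].astype(np.float32)
for nm,m,b in (("red",(H<10)&(S>120)&(V>70),(455,185,485,225)),("g1",(H>50)&(H<75)&(S>140)&(V>110),(408,212,424,230)),("yel",(H>20)&(H<35)&(S>120)&(V>100),(300,180,380,260))):
    q=blob(m,b);print(nm,len(q),len(q) and np.round(atz(t,q.mean(0),.02)*1000,1))
for d in outline_of(t,"part_reject")[:4]:
    v,u=np.where(d["region"]);pts=np.c_[u,v].astype(np.float32);X=np.array([atz(t,c,.015)[:2] for c in pts])*1000
    m=X.mean(0);_,_,vt=np.linalg.svd(X-m);a=vt[0]*np.sign(vt[0][0]);pr=(X-m)@a;print(np.round(d["bbox"]),round(d["conf"],2),m.round(1),"yaw",np.degrees(np.arctan2(a[1],a[0])).round(1),"ends",(m+a*pr.min()).round(),(m+a*pr.max()).round())
print(r.get_state()["tcp_pos"],r.get_state()["eef_rot"])
p=capture("side");print([(np.round(d["bbox"]),d["conf"]) for d in search_frame(p,"lid")[:2]],[(np.round(d["bbox"]),d["conf"]) for d in search_frame(p,"blade")[:2]])
E
```

```text
time_s: 22.67
tcp_pos: [0.541, -0.0596, 0.1203]
eef_rot: [-179.9, 13.5, -26.3]
contact_force: [0.6, -0.1, -0.8]
gripper_width: 0.0397
gripper_force: 0.0
time_s: 23.0
tcp_pos: [0.5382, -0.1288, 0.1323]
eef_rot: [-180.0, -0.5, -26.4]
contact_force: [-1.7, 0.4, -0.5]
gripper_width: 0.0398
gripper_force: 0.0
red 48 [ 525.8 -370.6   20. ]
g1 0 0
yel 70 [521.2 -47.2  20. ]
[410. 279. 416. 306.] 0.54 [ 316.7 -224.9] yaw -2.5 ends [ 281. -223.] [ 346. -226.]
[464. 195. 471. 217.] 0.52 [ 542.7 -369.5] yaw 5.6 ends [ 514. -372.] [ 575. -366.]
[ 0.54002095 -0.12714175  0.13218534] [-179.94226762   -0.25779728  -26.35292511]
[(array([240., 138., 256., 193.]), 0.76)] [(array([284., 235., 343., 247.]), 0.6), (array([358., 272., 385., 299.]), 0.43)]
```

```bash
python3 -m creep '[[40,0.02,-0.97,0,0,0,3.2],[40,0.02,-0.97,0,0,0,3.2],[40,0.02,-0.97,0,0,0,3.2],[40,0.02,-0.97,0,0,0,3.2],[40,0.02,-0.97,0,0,0,3.2],[40,0.02,-0.97,0,0,0,3.2],[40,0.02,-0.97,0,0,0,3.2],[40,0.02,-0.97,0,0,0,3.2]]' 40
python3 -m creep '[[40,0.02,-0.97,0,0,0,3.2],[40,0.02,-0.97,0,0,0,3.2],[40,0,0,0,0,0,0],[40,0,0,0,0,0,0]]' 40
python3 - <<'E'
from h import *
w=capture("wrist");hsv=cv2.cvtColor(w["frame"],cv2.COLOR_RGB2HSV);m=(hsv[:,:,0]<8)&(hsv[:,:,1]>130)&(hsv[:,:,2]>90)
v,u=np.where(m);print(len(u),u.mean(),v.mean(),proj(w,[.5258,-.3706,.024]),"back-proj",atz(w,(u.mean(),v.mean()),.024))
save(w,"w9.png",scale=1.25)
s=r.get_state();print(s["tcp_pos"],s["eef_rot"],np.round(s["joints"]))
E
```

```text
time_s: 23.92
tcp_pos: [0.5454, -0.3218, 0.1302]
eef_rot: [-179.9, -0.1, -0.5]
contact_force: [-0.1, 0.3, -0.3]
gripper_width: 0.0397
gripper_force: 0.0
time_s: 24.25
tcp_pos: [0.5459, -0.3702, 0.1296]
eef_rot: [-179.9, -0.1, 5.5]
contact_force: [0.6, 0.5, -0.1]
gripper_width: 0.04
gripper_force: 0.0
344 317.9418604651163 220.60174418604652 [313.19096021 220.23827467] back-proj [ 0.52587109 -0.37508474  0.024     ]
[ 0.54586694 -0.36930672  0.12983499] [-1.79918397e+02 -1.38887229e-01  5.57998347e+00] [-17.  23.  -9.  -0. -58. 113.]
```

View pics/w9.png

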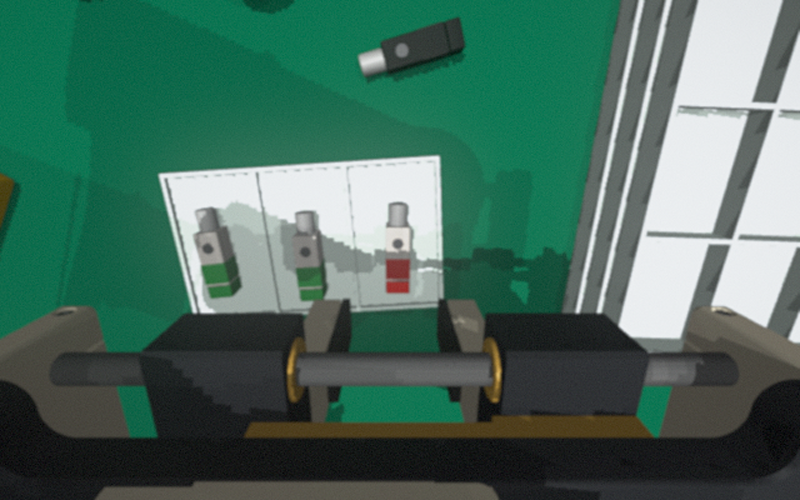

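The wrist view shows the red-capped part at (397,250) between the open fingers; the greens are at (213,253) and (308,255), well clear. I'll descend.

```bash
python3 -m creep '[[40,0,-0.1,-1,0,0,0],[40,0,0,-1,0,0,0],[40,0,0,-1,0,0,0],[40,0,0,-0.9,0,0,0],[40,0,0,-0.5,0,0,0],[40,0,0,-0.3,0,0,0],[40,0,0,0,0,0,0],[40,0,0,0,0,0,0]]' 40
```

```text
time_s: 24.97
tcp_pos: [0.5463, -0.3716, 0.0139]
eef_rot: [-180.0, -0.2, 5.7]
contact_force: [0.3, -0.1, -0.5]
gripper_width: 0.0399
gripper_force: 0.0
```

```bash
python3 -m creep '[[40,0,0,-0.08,0,0,0],[0,0,0,0,0,0,0],[0,0,0,0,0,0,0],[0,0,0,0,0,0,0],[0,0,0,0,0,0,0],[0,0,0,0,0,0,0],[0,0,0,0,0,0,0]]' 30
python3 -m creep '[[0,0,0,0.4,0,0,0],[0,0,0,1,0,0,0],[0,0,0,1,0,0,0],[0,0,0,1,0,0,0],[0,0,0,1,0,0,0],[0,0,0,1,0,0,0],[0,0,0,1,0,0,0],[0,0,0,0,0,0,0]]' 30
python3 - <<'E'
from h import *
s=r.get_state();G=C+f*.005;print(G,(G-s["tcp_pos"])/.025, -26.4-s["eef_rot"][2])
w=capture("wrist");hsv=cv2.cvtColor(w["frame"],cv2.COLOR_RGB2HSV);m=(hsv[:,:,0]<8)&(hsv[:,:,1]>130)&(hsv[:,:,2]>60)
print(m.sum())
E
```

```text
time_s: 25.55
tcp_pos: [0.5459, -0.3719, 0.0118]
eef_rot: [-180.0, -0.2, 5.7]
contact_force: [-0.8, 0.5, 2.8]
gripper_width: 0.0176
gripper_force: 30.0
time_s: 26.22
tcp_pos: [0.548, -0.3732, 0.178]
eef_rot: [179.7, -0.6, 5.7]
contact_force: [1.8, -1.0, 0.1]
gripper_width: 0.0177
gripper_force: 30.0
[0.5434775 0.163275  0.       ] [-0.18042575 21.45791059 -7.11890093] -32.12951839105835
385
```

```bash
python3 -m creep '[[0,0,0.6,0.1,0,0,-2],[0,0,0.98,0.1,0,0,-2],[0,0,0.98,0,0,0,-2],[0,0,0.98,0,0,0,-2],[0,0,0.98,0,0,0,-2],[0,0,0.98,0,0,0,-2],[0,0,0.98,0,0,0,-2],[0,0,0.98,0,0,0,-2]]' 30
python3 -m creep '[[0,0,0.98,0,0,0,-2],[0,0,0.98,0,0,0,-2],[0,0,0.98,0,0,0,-2],[0,0,0.98,0,0,0,-2],[0,0,0.98,0,0,0,-2],[0,0,0.98,0,0,0,-2],[0,0,0.98,0,0,0,-2],[0,0,0.98,0,0,0,-2]]' 30
python3 -m creep '[[0,0,0.98,0,0,0,0],[0,0,0.98,0,0,0,0],[0,0,0.98,0,0,0,0],[0,0,0.98,0,0,0,0],[0,0,0.98,0,0,0,0],[0,0,0.9,0,0,0,0],[0,0,0.3,0,0,0,0],[0,0,0,0,0,0,0]]' 30
python3 - <<'E'
from h import *
s=r.get_state();G=C+f*.005;print((G-s["tcp_pos"])/.025, -26.4-s["eef_rot"][2])
p=capture("side");print([(np.round(d["bbox"]),d["conf"]) for d in search_frame(p,"lid")[:2]])
E
```

```text
time_s: 26.93
tcp_pos: [0.5448, -0.184, 0.1756]
eef_rot: [-180.0, -0.1, -10.4]
contact_force: [0.1, -0.1, -1.0]
gripper_width: 0.0176
gripper_force: 30.0
time_s: 27.6
tcp_pos: [0.5449, 0.0118, 0.1757]
eef_rot: [180.0, -0.2, -26.4]
contact_force: [1.4, -0.5, -0.6]
gripper_width: 0.0178
gripper_force: 30.0
time_s: 28.27
tcp_pos: [0.5452, 0.1646, 0.1756]
eef_rot: [180.0, -0.2, -26.2]
contact_force: [-0.6, 0.5, -0.7]
gripper_width: 0.018
gripper_force: 30.0
[-0.06844232 -0.05382441 -7.02216957] -0.18835565965397194
[(array([241., 136., 258., 192.]), 0.8), (array([345., 144., 371., 194.]), 0.42)]
```

Lid still open. Lowering the part into the box and releasing it.

```bash
python3 -m creep '[[0,-0.05,-0.05,-0.8,0,0,0],[0,0,0,-1,0,0,0],[0,0,0,-1,0,0,0],[0,0,0,-1,0,0,0],[0,0,0,-0.9,0,0,0],[0,0,0,-0.6,0,0,0],[0,0,0,-0.4,0,0,0],[0,0,0,0,0,0,0]]' 30
python3 -m creep '[[0,0,0,-0.15,0,0,0],[0,0,0,0,0,0,0],[34,0,0,0,0,0,0],[34,0,0,0,0,0,0],[34,0,0,0,0,0,0],[34,0,0,0,0,0,0]]' 30
python3 -m creep '[[34,0,0,0.6,0,0,0],[34,0,0,1,0,0,0],[34,0,0,1,0,0,0],[34,0,0,1,0,0,0],[34,0,0,1,0,0,0],[34,0,0,1,0,0,0],[34,0,0,1,0,0,0],[34,0,0,1,0,0,0]]' 30
```

```text
time_s: 29.03
tcp_pos: [0.5432, 0.1602, 0.0317]
eef_rot: [179.8, -0.1, -26.4]
contact_force: [0.6, -1.6, -0.1]
gripper_width: 0.0175
gripper_force: 30.0
time_s: 29.53
tcp_pos: [0.5448, 0.1622, 0.0307]
eef_rot: [-179.9, -0.2, -26.3]
contact_force: [0.5, -0.5, 0.6]
gripper_width: 0.0329
gripper_force: 0.0
time_s: 30.2
tcp_pos: [0.5442, 0.1619, 0.2217]
eef_rot: [-179.9, -0.2, -26.3]
contact_force: [-0.2, 0.7, 0.3]
gripper_width: 0.034
gripper_force: 0.0
```

```bash
python3 -m creep '[[34,-0.4,-0.9,0.3,0,0,0],[34,-0.4,-0.9,0.3,0,0,0],[34,-0.4,-0.9,0.3,0,0,0],[34,-0.4,-0.9,0,0,0,0],[34,-0.4,-0.9,0,0,0,0],[34,-0.4,-0.9,0,0,0,0],[34,-0.4,-0.9,0,0,0,0],[34,0,0,0,0,0,0]]' 30
python3 -m creep '[[34,-0.4,-0.9,0,0,0,0],[34,-0.4,-0.9,0,0,0,0],[34,-0.4,-0.9,0,0,0,0],[34,0,0,0,0,0,0],[34,0,0,0,0,0,0],[34,0,0,0,0,0,0]]' 30
python3 - <<'E'
from h import *
t=capture("top");p=capture("side")
for n,im,names in (("top",t,("part_reject","part_good1","lid","blade")),("side",p,("part_reject","part_good1","lid","blade"))):
    for k in names:print(n,k,[(np.round(d["bbox"]).tolist(),round(d["conf"],2)) for d in search_frame(im,k)[:5]])
print(proj(t,C+f*.005+zz*.02))
# neutral / bright pixels inside box interior in top
hsv=cv2.cvtColor(t["frame"],cv2.COLOR_RGB2HSV);hits=[(round(a*1e3),round(b*1e3)) for a in np.arange(-.06,.05,.004) for b in np.arange(-.05,.051,.004) for u,v in [np.round(proj(t,C+f*a+lat*b+zz*.018)).astype(int)] if hsv[v,u,1]<70 and hsv[v,u,2]>70]
print(hits)
E
```

```text
time_s: 30.87
tcp_pos: [0.4724, 0.0019, 0.2431]
eef_rot: [-179.9, -0.2, -26.4]
contact_force: [0.0, 0.3, -0.4]
gripper_width: 0.0342
gripper_force: 0.0
time_s: 31.37
tcp_pos: [0.4447, -0.0628, 0.2428]
eef_rot: [-179.9, -0.3, -26.3]
contact_force: [1.0, -0.2, 0.7]
gripper_width: 0.0338
gripper_force: 0.0
top part_reject [([410.0, 281.0, 420.0, 304.0], 0.63), ([262.0, 193.0, 276.0, 215.0], 0.61), ([451.0, 153.0, 475.0, 167.0], 0.47)]
top part_good1 [([438.0, 196.0, 449.0, 223.0], 0.69), ([424.0, 182.0, 481.0, 230.0], 0.18)]
top lid [([220.0, 218.0, 251.0, 230.0], 0.72)]
top blade [([221.0, 168.0, 304.0, 231.0], 0.68)]
side part_reject [([460.0, 284.0, 501.0, 305.0], 0.68), ([258.0, 315.0, 297.0, 336.0], 0.64)]
side part_good1 [([362.0, 269.0, 386.0, 295.0], 0.66), ([386.0, 290.0, 416.0, 316.0], 0.61)]
side lid [([242.0, 140.0, 257.0, 190.0], 0.74)]
side blade [([284.0, 235.0, 344.0, 246.0], 0.71)]
[269.19771563 202.88647607]
[(-60, -46), (-60, -38), (-60, -34), (-60, -6), (-56, -46), (-56, -38), (-56, -22), (-56, -14), (-52, -50), (-48, -50), (-48, -42), (-48, -38), (-48, -22), (-44, -
[... 159 characters left out ...]
, (-32, -46), (-32, -42), (-32, -38), (-32, -34), (-28, -50), (-28, -46), (-28, -42), (-28, -38), (-28, -34), (-24, -50), (-24, -46), (-24, -42), (-24, -38), (-20, -50), (-20, -46), (-20, -42), (-20, -38), (-20, -34), (-16, -50), (-16, -46), (-16, -42), (-16, -38), (-16, -34), (-12, -46), (-12, -42), (-12, -38), (0, -2), (0, 2), (0, 10), (4, -6), (4, -2), (4, 2), (4, 6), (4, 10), (8, -6), (8, -2), (8, 2), (8, 6), (8, 10), (12, -6), (12, -2), (12, 2), (12, 6), (12, 10), (16, -6), (16, -2), (16, 2), (16, 6), (16, 10), (20, -6), (20, -2), (20, 2), (20, 6), (20, 10), (24, -2), (24, 2), (24, 6), (24, 10), (28, -2), (28, 2), (28, 6), (32, -2), (32, 2), (32, 6), (36, -2), (36, 2), (36, 6), (40, 6)]
```

The part is in the box (top view, 262–276 × 193–215), the lid is standing open, the blade is on the bench, and both green-capped parts are still in the tray.

```bash
python3 -c "
from h import *
print(close_job())"
```

```text
the job is handed in; nothing more can be done
None
```

The job is handed in: I pried the lid open and left it standing at about 1.75 rad, laid the blade back on the bench and dropped the red-capped part in the box, in about 32 s, with the green-capped parts still in the tray.

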